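# Complete a laptop service kit, skipping the module it already has

### The job

Complete the service kit: the dark carrier must hold one battery, one drive and one blower module, each in its own nest. One of the three is already in it, so take only the two missing kinds from the white sloped stand, hook one end of each under the nest's lip and press the other end down, no harder than it needs, until the latch snaps over it and the module lies flat. Leave the duplicate on the stand, the module already in the carrier, the faulty ones in the grey returns tray and everything else on the bench alone.

Things in the scene. Friction and masses are not known exactly. Their poses are not given: they have to be found in the camera images.
- carrier: Kit carrier: dark moulded base 172 x 284 mm with three equal nests side by side, 90 mm apart along its y; fixed. Its floor is 6 mm above the bench. Origin on the bench under the middle nest's centre; x points from the lips (robot's side) to the latches (far side). Low side guides 59 mm apart, 9 mm high, at x = -53 to -31 and +35 to +57 mm in each nest; the middle is open for fingers.
- nest_0 (a point): Nest at y = -90 mm: the point on its floor under a seated module's centre, axes as the carrier's. All nests: toe wall at x = -61 mm with a rigid lip reaching over the floor to x = -55 mm, 10 mm free height under it, lip top 14 mm above the floor. At the far end a sprung latch reaches in to x = +56 mm, 6.5 mm above the floor; a 5 mm high stop stands at x = +61.5 mm.
- nest_1 (a point): The middle nest, otherwise as nest_0. In every nest a module goes in lip end first with its far end raised (about 20 degrees goes in easily); the raised end then rests on the latch's ramp, the module some 5 degrees from level. Push down on the housing near that end: it takes about 5 to 11 N until the latch snaps back over the plate and the module lies on the floor.
- nest_2 (a point): Nest at y = +90 mm, otherwise as nest_0.
- latch_0 (a joint): Travel of nest_0's sprung latch (m): 0 closed, about 0.004 while a plate is pushed past it, 0.009 at most. Each latch has a 66 degree steep ramp rising from x = +56 mm to x = +63 mm, 25 mm above the nest floor, and a tab behind it to x = +76 mm.
- latch_1 (a joint): The same for nest_1.
- latch_2 (a joint): The same for nest_2.
- stand: White sloped stock stand, fixed. Its face slopes 30 degrees from level, low edge towards the robot. Origin on the bench, 60 mm below the middle of the face; axes level, x to the high edge, y along the row of three places 94 mm apart. Modules lie on the face against a 8 mm ledge at the low end; 8 mm separators stand between them along their lowest 30 mm only.
- light_bar (a point): Middle of the underside of the stand's aluminium light bar, 24 mm deep (x), 20 mm thick, 340 mm long (y), 203 mm above the bench and right over the modules, on end posts at y = +-161 mm. A gripper coming straight down strikes it; one that comes square to the slope (tilted 30 degrees, leaning back to the robot) passes in front of it, with the bar nearly 60 mm from the gripper's axis.
- battery_1: Battery module: the thickest, 24 mm high, a plain block with three fine cross seams on its flat top. Good stock on the stand. All modules: housing 88 x 54 mm on a sled plate 120 x 54 x 5 mm (16 mm bare at each end), flat sides 54 mm apart, 120 to 310 g, either end may go first. Origin: centre of the underside; x along the length, z out of the top.
- drive_1: Drive module: the thinnest, 14 mm high, a flat metal cover with a shallow round disc and four corner screws. Good stock on the stand. Plate, sides and origin as battery_1.
- blower_1: Blower module: 20 mm high, a round fan opening in one half of its top, a row of narrow copper fins in the other. Good stock on the stand. Plate, sides and origin as battery_1.
- battery_2: Another battery module, the same as battery_1. One of the three _2 modules is already latched in the carrier; the other two are faulty and lie in the returns tray.
- drive_2: Another drive module, the same as drive_1. One of the three _2 modules is already latched in the carrier; the other two are faulty and lie in the returns tray.
- blower_2: Another blower module, the same as blower_1. One of the three _2 modules is already latched in the carrier; the other two are faulty and lie in the returns tray.
- returns_tray: Grey open tray for faulty modules, 160 x 170 mm and 28 mm high, beyond the carrier. Origin at its underside's centre.
- multimeter: Bystander: yellow hand multimeter lying flat, 185 x 88 x 45 mm. Origin at its underside's centre.
- spray_can: Bystander: upright can, 52 mm in diameter and 150 mm high. Origin at its underside's centre.
- mainboard: Bystander: blue laptop mainboard with copper heat pipe lying beside the carrier, 120 x 210 mm, 18 mm high. Origin at its underside's centre.
There are look-alikes about, which are no part of the job. Leave any turquoise or yellow look-alike of the battery_2 alone.

How it is judged:
By the outcome, as a careful person would: the job done as asked, in the order asked, and still so for the second after the job is handed in, with the robot touching nothing.
It also fails if it takes over 72 s, if anything falls off the work surface, if the arm or the gripper's body presses on something with over 40 N, if the wrist force passes 120 N, or if a joint passes its speed limit or range.

### The arm

A 6-joint arm with a two-finger parallel gripper is mounted at the origin on the work surface. World frame = base frame: x ahead of the robot, y to its left, z up, the work surface at z = 0. Lengths are in m, angles in rad, forces in N, time in s.
With the tool pointing down it reaches from about 0.35 to 0.875 m from the base axis. Payload 15.5 kg.
Tool frame: the origin (TCP) lies midway between the tips of the shut fingers; the grasp point (between the pads) lies 19 mm behind it; x points along the fingers, y is the direction in which the jaws open and shut, and the axes are right-handed (so a half turn about x gives the same grasp; the last joint's range is limited). The gripper opens to 85 mm and grips with 20 to 120 N. Pads are 22 mm wide; open, the fingers measure 114 mm over their backs; the gripper's body (76 mm by 85 mm) begins 54 mm behind the grasp point. The pads swing forward as they close: fully open they stand 13 mm farther back than shut.
Start: joints at [1.214, 0.494, 1.345, -0, 1.302, -0.096], TCP at [0.162, 0.604, 0.204] pointing down, gripper open.
Joint ranges: [-2.91, 2.91], [-0.82, 2.16], [0.22, 2.67], [-1.22, 4.37], [0.12, 2.79], [-3.08, 3.08]. Speed limits (rad/s): [1.89, 1.89, 2.57, 3.01, 3.01, 3.01].

### API

Orientations are given as [roll, pitch, yaw] about the fixed x, y, z axes, in that order (R = Rz(yaw) Ry(pitch) Rx(roll)).
In Python, from station import manip, command_gripper, planner, viewer, order, get_time, get_joints, get_joint_velocities, get_tau, get_ee_pos, get_tcp_rot, get_ft_force, get_moment, get_finger_gap gives the robot as it stands. The module is installed in compiled form; this text tells all that it offers. Calls block until the motion is done:
- manip.movep(position, orientation): joint-space move of the TCP to a pose.
- manip.line_to(position, speed=0.15, rotation=None, f_stop=None): straight line of the TCP; rotation=None keeps the orientation; speed is the mean speed in m/s. With f_stop (N) it stops when the force on the tool has changed by that much, and returns True; else False.
- manip.set_joints(angles): joint-space move.
- command_gripper(opening, grip_force=None): finger opening in m; grip_force is the grip in N (None keeps the last); returns when the fingers have stopped.
- manip.wait(seconds).
- planner.solve_ik(position, orientation): joint angles nearest the present ones, or None.
- viewer.grab_frame(name): name is "scene" or "top"; returns a dict with "frame" (420x560x3 uint8, blue, green, red), "fx", "fy", "cx", "cy" (pixels), "k1" (the pictures are not rectified: a ray, as slopes to the right and down, at radius r is drawn at 1 + k1 r^2 times it, then the intrinsics apply), "R" (3x3) and "t" (3): a world point X has camera coordinates R X + t. Camera axes: x right, y down, z forward; pixel columns grow to the right and rows downward; lengths in m; the calibration is good to about 2 mm. A picture is of the moment at which its call begins. There is no depth.
A pose or a line that the arm cannot do raises manip.PlanningError and nothing moves.
- order.sign_off(): hands the job in, once; it reports no verdict.
Readings, each from a call of its own:
- get_time(): time.
- get_joints(): joint angles.
- get_joint_velocities(): joint speeds.
- get_tau(): joint torques, N m.
- get_ee_pos(): TCP position.
- get_tcp_rot(): TCP orientation.
- get_ft_force(): force on the tool from outside, world axes, zero at the start.
- get_moment(): the same for the moment, N m.
- get_finger_gap(): finger opening in m.
Only numpy, scipy, OpenCV 4.12 (cv2) and the standard library are available. Lean on these libraries where they do the work, as an engineer would, in place of code of your own. Each camera call takes 0.05 s, during which the arm holds its last target. There are 200 camera calls.

## Working session

There is one attempt and no reset: what is moved stays moved. The work goes in short steps, each a Python script; the robot and the scene stay as the last script left them, time stands still between calls to the robot, and variables do not carry over. Pictures are saved under pics/ and viewed, about 8 in all and at most 12, crops included, and the job is handed in when it is done.

```bash
mkdir -p pics
python3 - <<'E'
from station import viewer,get_time
import cv2,pickle
for n in("scene","top"):
    d=viewer.grab_frame(n); cv2.imwrite(f"pics/{n}0.png",d["frame"]); pickle.dump(d,open(f"{n}0.pkl","wb"))
    print(n,d["fx"],d["fy"],d["cx"],d["cy"],d["k1"],(-d["R"].T@d["t"]).round(3),d["R"].round(3).tolist())
a=[cv2.imread(f"pics/{n}0.png") for n in("scene","top")]
print(get_time())
E
```

```text
scene 449.0227277778098 449.0227277778098 276.7980174422352 212.1899754996595 0.04734548756182978 [1.058 0.736 1.092] [[-0.878, 0.478, -0.008], [0.362, 0.654, -0.664], [-0.313, -0.586, -0.748]]
top 449.55300836772216 449.55300836772216 278.14994375204327 205.04321013681817 -0.07218413172641966 [ 0.461 -0.03   1.349] [[-0.015, -1.0, -0.024], [-0.99, 0.018, -0.143], [0.143, 0.022, -0.989]]
0.1
```

View pics/scene0.png

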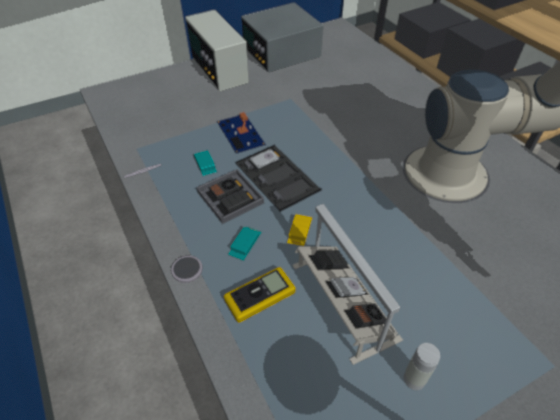

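View pics/top0.png

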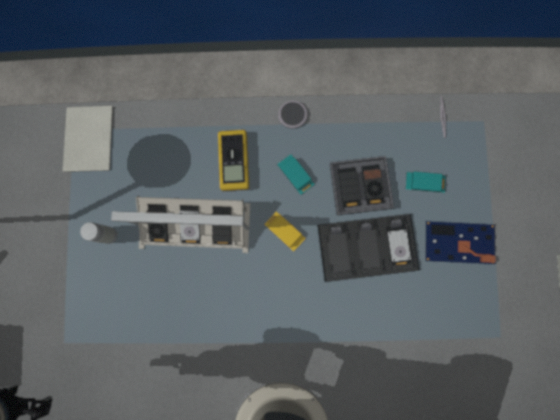

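The carrier already holds a drive at top (400,247). The stand holds blower (159,230), drive (190,230) and battery (225,230). I'll confirm this in an enlarged crop.

Run:
```python
import cv2,numpy as np
t=cv2.imread("pics/top0.png");s=cv2.imread("pics/scene0.png")
def g(im,x,y,w,h,W,H):
    c=cv2.resize(im[y:y+h,x:x+w],(W,H),interpolation=cv2.INTER_CUBIC); c=np.clip(255*(c/255.)**.6,0,255).astype(np.uint8)
    k=W//w
    for i in range(0,w,10):
        cv2.line(c,(i*k,0),(i*k,4 if (x+i)%10 else 8),(0,255,0),1)
        if (i//10)%2==0: cv2.putText(c,str(x+i),(i*k,18),0,.35,(0,255,0),1)
    for i in range(0,h,10):
        cv2.putText(c,str(y+i),(0,i*k+4),0,.35,(0,255,255),1)
    return c
a=g(t,130,190,130,75,780,450)[:, :]
cv2.imwrite("pics/c1.png",a)
b=g(t,312,206,115,80,690,480)
cv2.imwrite("pics/c2.png",b)
cv2.imwrite("pics/c3.png",g(s,290,200,120,150,720,900)[:, :][150:900][:600])
```

```text
(no output)
```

View pics/c1.png

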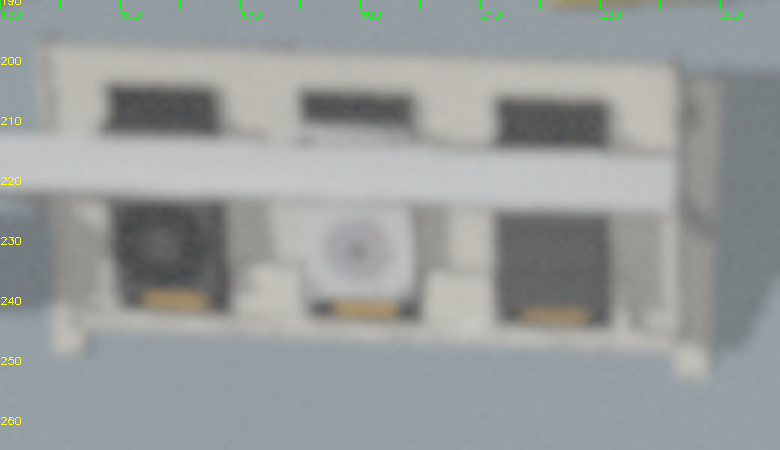

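View pics/c2.png

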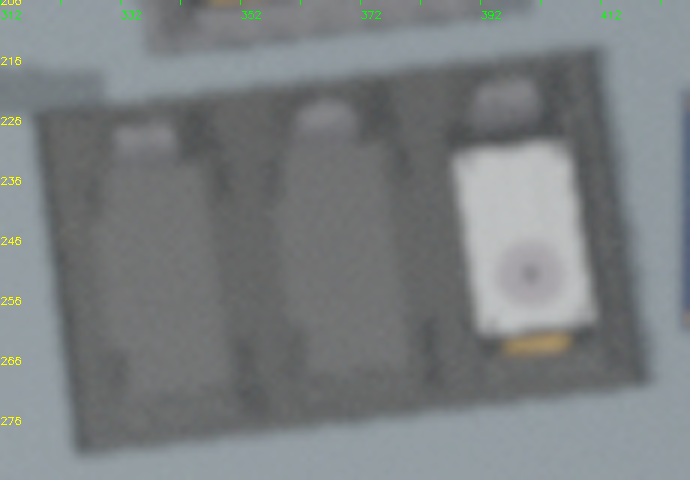

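Top view shows three modules on the stand. Blower (fan, crop about px 159,232) is left, drive (disc) is in the middle, and plain battery is right at (222,232). In the carrier, drive_2 sits in the right nest, which is nest_0. Nests 1 and 2 are free, with latches on the far side. So I take the battery and blower. The turquoise and yellow blocks are look-alikes, so I leave them.

View pics/c3.png

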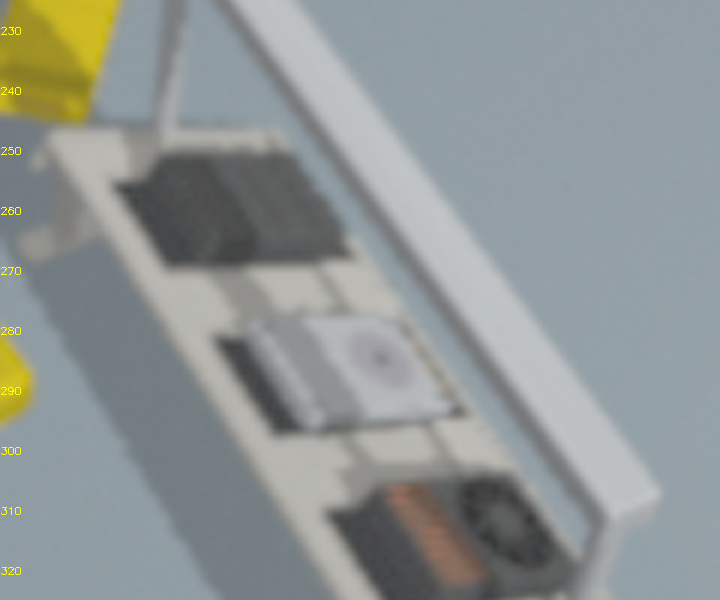

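```bash
cat > h.py <<'E'
import numpy as np,cv2,pickle
def load(n): return pickle.load(open(n+"0.pkl","rb"))
def ray(d,p):
    p=np.atleast_2d(np.float64(p))
    K=np.array([[d["fx"],0,d["cx"]],[0,d["fy"],d["cy"]],[0,0,1]])
    q=cv2.undistortPoints(p[:,None],K,np.array([d["k1"],0,0,0]))[:,0]
    v=np.c_[q,np.ones(len(q))]@d["R"]
    return -d["R"].T@d["t"],v
def on_z(d,p,z):
    c,v=ray(d,p); return c+v*((z-c[2])/v[:,2])[:,None]
def on_plane(d,p,p0,n):
    c,v=ray(d,p); return c+v*(((p0-c)@n)/(v@n))[:,None]
def tri(d1,p1,d2,p2):
    c1,v1=ray(d1,p1);c2,v2=ray(d2,p2);v1=v1[0];v2=v2[0]
    s=np.linalg.lstsq(np.c_[v1,-v2],c2-c1,rcond=None)[0]
    a=c1+s[0]*v1;b=c2+s[1]*v2
    return (a+b)/2,np.linalg.norm(a-b)
E
python3 - <<'E'
from h import *
t=load("top");im=t["frame"];hsv=cv2.cvtColor(im,cv2.COLOR_BGR2HSV)
g=((hsv[...,0]>8)&(hsv[...,0]<28)&(hsv[...,1]>90)&(hsv[...,2]>90)).astype(np.uint8)
n,_,st,ce=cv2.connectedComponentsWithStats(g)
print("gold",[(ce[i].round(2).tolist(),st[i].tolist()) for i in range(1,n) if st[i,4]>6])
# carrier
gr=cv2.cvtColor(im,cv2.COLOR_BGR2GRAY)
m=((gr<112)&(hsv[...,2]<125)).astype(np.uint8); roi=np.zeros_like(m); cv2.fillPoly(roi,[np.array([[312,222],[416,209],[426,272],[320,288]])],1); 
m=cv2.bitwise_and(m,roi)
cs=max(cv2.findContours(m,0,2)[0],key=cv2.contourArea)
r=cv2.minAreaRect(cv2.convexHull(cs)); b=cv2.boxPoints(r); print("carrier px",b.tolist(),cv2.contourArea(cs))
for z in(0.006,0.012,.02):
    w=on_z(t,b,z); print(z,w[:,:2].round(4).tolist(),[np.linalg.norm(w[i]-w[(i+1)%4]).round(4) for i in range(4)],w.mean(0).round(4))
# drive cover
m=((gr>150)).astype(np.uint8); m[:206]=0;m[285:]=0;m[:,:380]=0;m[:,418:]=0
cs=max(cv2.findContours(m,0,2)[0],key=cv2.contourArea); r=cv2.minAreaRect(cs);b=cv2.boxPoints(r);w=on_z(t,b,.02)
print("drive",r,w.round(4).tolist(),[np.linalg.norm(w[i]-w[(i+1)%4]).round(4) for i in range(4)],w.mean(0).round(4))
print(gr[245:250,310:330], gr[200,200:210])
E
```

```text
gold [([232.52, 162.01], [218, 130, 31, 61, 704]), ([375.15, 201.04], [371, 200, 9, 3, 26]), ([351.37, 203.96], [347, 203, 10, 3, 27]), ([284.82, 230.93], [265, 212, 40, 39, 732]), ([158.5, 239.56], [154, 239, 10, 2, 18]), ([190.94, 241.44], [186, 241, 10, 2, 18]), ([222.6, 242.4], [218, 242, 9, 2, 15]), ([463.74, 246.23], [459, 242, 10, 9, 57]), ([487.79, 258.02], [481, 256, 14, 6, 52]), ([401.0, 263.0], [397, 262, 9, 3, 23])]
carrier px [[311.4615783691406, 221.69235229492188], [418.4154357910156, 208.3231201171875], [426.5693054199219, 273.55389404296875], [319.6154479980469, 286.9231262207031]] 6527.5
0.006 [[0.6031, -0.0999], [0.6376, -0.4235], [0.4424, -0.4369], [0.4096, -0.1192]] [np.float64(0.3254), np.float64(0.1956), np.float64(0.3194), np.float64(0.1944)] [ 0.5232 -0.2699  0.006 ]
0.012 [[0.6025, -0.0996], [0.6368, -0.4218], [0.4425, -0.4351], [0.4099, -0.1188]] [np.float64(0.3239), np.float64(0.1947), np.float64(0.318), np.float64(0.1936)] [ 0.5229 -0.2688  0.012 ]
0.02 [[0.6016, -0.0992], [0.6357, -0.4194], [0.4426, -0.4327], [0.4102, -0.1183]] [np.float64(0.322), np.flo
[... 163 characters left out ...]
96094), 81.8698959350586) [[0.565, -0.3276, 0.02], [0.5708, -0.3749, 0.02], [0.4906, -0.3822, 0.02], [0.4849, -0.3352, 0.02]] [np.float64(0.0477), np.float64(0.0805), np.float64(0.0473), np.float64(0.0804)] [ 0.5278 -0.355   0.02  ]
[[115 112 113 112 110 113 114 113 105  89  63  53  53  57  60  57  59  61
   64  67]
 [113 112 113 111 112 111 111 112 105  92  67  51  52  54  57  60  57  60
   66  67]
 [112 114 112 115 112 112 112 112 108  92  68  51  50  53  55  56  57  61
   62  69]
 [115 115 112 112 111 113 114 112 109  95  72  51  45  53  57  57  59  60
   64  67]
 [114 112 114 114 113 112 111 112 107  96  75  51  44  53  55  57  60  60
   63  67]] [143 141 141 140 142 139 139 139 137 137]
```

Run:
```python
from h import *
t=load("top");s=load("scene");im=t["frame"];gr=cv2.cvtColor(im,cv2.COLOR_BGR2GRAY)
m=(gr<82).astype(np.uint8); roi=np.zeros_like(m); cv2.fillPoly(roi,[np.array([[312,221],[416,209],[426,272],[320,288]])],1)
m=cv2.bitwise_and(m,roi); cs=max(cv2.findContours(m,0,2)[0],key=cv2.contourArea)
b=cv2.boxPoints(cv2.minAreaRect(cs))
for z in(0.006,0.015):
    w=on_z(t,b,z); L=[np.linalg.norm(w[i]-w[(i+1)%4]).round(4) for i in range(4)]
    print(z,b.round(1).tolist(),w[:,:2].round(4).tolist(),L,w.mean(0).round(4))
print("carrier scene crosscheck: drive disc", tri(t,[(530+.5)/6-.5+312,(273+.5)/6-.5+206],s,[0,0])[0] if 0 else "")
disc=tri(t,[188.9,231.2],s,[353.2,284.2]);fan=tri(t,[157.0,230.1],s,[374.6,310.7])
print("disc",disc,"fan",fan)
# direction of row from gold centres, on horizontal plane ~ z 0.045
g=on_z(t,[[158.9,239.4],[190.6,240.9],[221.6,242.2]],.04);print("gold@.04",g.round(4))
a=g[0]-g[2];yaw=np.arctan2(-a[0],a[1]);print("yaw",np.degrees(yaw),np.linalg.norm(a))
# bar top
m=(gr>172).astype(np.uint8);m[:205]=0;m[228:]=0;m[:,:105]=0;m[:,255:]=0
cs=max(cv2.findContours(m,0,2)[0],key=cv2.contourArea);b=cv2.boxPoints(cv2.minAreaRect(cs));w=on_z(t,b,.223)
print("bar",b.round(1).tolist(),w.round(4).tolist(),w.mean(0).round(4),[np.linalg.norm(w[i]-w[(i+1)%4]).round(4) for i in range(2)])
```

```text
0.006 [[311.70001220703125, 220.60000610351562], [413.5, 208.5], [420.79998779296875, 270.1000061035156], [319.0, 282.20001220703125]] [[0.6063, -0.1008], [0.6372, -0.4087], [0.4529, -0.4204], [0.4235, -0.1178]] [np.float64(0.3094), np.float64(0.1846), np.float64(0.304), np.float64(0.1836)] [ 0.53   -0.2619  0.006 ]
0.015 [[311.70001220703125, 220.60000610351562], [413.5, 208.5], [420.79998779296875, 270.1000061035156], [319.0, 282.20001220703125]] [[0.6053, -0.1003], [0.636, -0.4061], [0.453, -0.4178], [0.4237, -0.1172]] [np.float64(0.3074), np.float64(0.1833), np.float64(0.302), np.float64(0.1824)] [ 0.5295 -0.2604  0.015 ]
carrier scene crosscheck: drive disc 
disc (array([0.57468922, 0.25623293, 0.0682829 ]), np.float64(0.0011582208455531893)) fan (array([0.57743684, 0.34855264, 0.07545198]), np.float64(0.004373790161493295))
gold@.04 [[0.5548 0.3513 0.04  ]
 [0.5491 0.2568 0.04  ]
 [0.5439 0.1654 0.04  ]]
yaw -3.3532202278040977 0.18627687484501204Traceback (most recent call last):
  File "<stdin>", line 17, in <module>
ValueError: max() iterable argument is empty
```

Run:
```python
from h import *
t=load("top");s=load("scene")
f=lambda X,Y,x0,y0:[(X+.5)/6-.5+x0,(Y+.5)/6-.5+y0]
c=[f(38,112,312,206),f(600,48,312,206),f(650,382,312,206),f(80,452,312,206)]
for z in(.006,.012):
    w=on_z(t,c,z);print("car",z,w[:,:2].round(4).tolist(),[np.linalg.norm(w[i]-w[(i+1)%4]).round(4) for i in range(4)],w.mean(0).round(4))
    a=w[0]-w[1]+w[3]-w[2];print(" yaw from long",np.degrees(np.arctan2(-a[0],a[1])));a=w[0]-w[3]+w[1]-w[2];print(" short",np.degrees(np.arctan2(a[1],a[0])))
# nest0 drive: plate/cover sides
yaw=np.radians(-3.35);ux=np.array([np.cos(yaw),np.sin(yaw),0])
n=np.array([-.5*ux[0],-.5*ux[1],np.sqrt(.75)]);u=np.array([ux[0]*.866,ux[1]*.866,.5])
for xs in(.584,.587,.590):
    o=np.array([xs,.2565,.06])
    for nm,p in dict(battery=[(553,97),(553,323)],drive=[(358,92),(366,318)],blower=[(163,86),(174,310)]).items():
        w=on_plane(t,[f(*q,130,190) for q in p],o+.005*n,n)
        L=(w[0]-w[1])@u; print(xs,nm,"len",L.round(4),"mid",(w.mean(0)-.005*n).round(4),"s",((w.mean(0)-o)@u).round(4), "dir yaw",np.degrees(np.arctan2(*(w[0]-w[1])[[1,0]])).round(1))
# scene cross check: upper plate corners (c3 px, +150 offset): battery (115,185),(170,268); drive (215,335),(278,432); blower(328,510)
P=[(115,185),(170,268),(215,335),(278,432),(328,510)]
o=np.array([.587,.2565,.06])
w=on_plane(s,[f(x,y+150,290,200) for x,y in P],o+.005*n,n);print(w.round(4).tolist(),((w-o)@u).round(4))
w=on_plane(t,[f(*q,130,190) for q in[(497,97),(608,99),(300,93),(412,93),(106,87),(218,86)]],o+.005*n,n);print("top",w.round(4).tolist())
```

```text
car 0.006 [[0.5951, -0.1191], [0.622, -0.4019], [0.4555, -0.4177], [0.4269, -0.1353]] [np.float64(0.2841), np.float64(0.1672), np.float64(0.2839), np.float64(0.169)] [ 0.5249 -0.2685  0.006 ]
 yaw from long 5.613897030089032
 short 5.469538458770349
car 0.012 [[0.5945, -0.1187], [0.6213, -0.4002], [0.4555, -0.416], [0.427, -0.1348]] [np.float64(0.2828), np.float64(0.1665), np.float64(0.2827), np.float64(0.1682)] [ 0.5246 -0.2674  0.012 ]
 yaw from long 5.61389703008904
 short 5.469538458770346
0.584 battery len 0.1184 mid [0.5937 0.1599 0.0689] s 0.0177 dir yaw -4.8
0.584 drive len 0.1188 mid [0.5977 0.2521 0.0681] s 0.0161 dir yaw -4.4
0.584 blower len 0.1183 mid [0.6027 0.3464 0.0677] s 0.0155 dir yaw -5.4
0.587 battery len 0.1186 mid [0.5939 0.1602 0.0672] s 0.0144 dir yaw -4.8
0.587 drive len 0.1189 mid [0.5979 0.2524 0.0664] s 0.0129 dir yaw -4.4
0.587 blower len 0.1184 mid [0.6029 0.3469 0.0661] s 0.0122 dir yaw -5.4
0.59 battery len 0.1187 mid [0.5941 0.1604 0.0656] s 0.0112 dir yaw -4.8
0.59 drive len 0.1191 mid [0.5981 0.2528 0.0648] s 0.0096 dir yaw -4.4
0.59 blower len 0.1186 mid [0.6031 0.3474 0.0645] s 0.0089 dir yaw -5.4
[[0.6427, 0.1393, 0.1018], [0.6447, 0.1892, 0.1013], [0.6459, 0.2278, 0.1007], [0.6487, 0.2808, 0.1005], [0.6511, 0.3212, 0.1005]] [0.075  0.0739 0.0727 0.0723 0.0724]
top [[0.6431, 0.1826, 0.1006], [0.6411, 0.1301, 0.1012], [0.6469, 0.2765, 0.0996], [0.6458, 0.2228, 0.1008], [0.6516, 0.37, 0.0992], [0.6509, 0.3156, 0.1006]]
```

Run:
```python
from h import *
t=load("top")
f=lambda X,Y:[(X+.5)/6-.5+312,(Y+.5)/6-.5+206]
y=np.radians(5.55);R=np.array([[np.cos(y),-np.sin(y)],[np.sin(y),np.cos(y)]]);o=np.array([.525,-.268])
def C(nm,P,z):
    w=on_z(t,[f(*p) for p in P],z)[:,:2];print(nm,((w-o)@R).round(4).tolist())
C("cover corners",[(455,152),(568,140),(596,325),(480,335)],.02)
C("gold",[(536,343)],.011)
C("tabs top centres",[(147,137),(326,117),(506,100)],.025)
C("floor ends n2",[(150,160),(180,392)],.006)
C("floor ends n1",[(330,143),(355,373)],.006)
C("floor sides n2",[(103,270),(225,262)],.006)
C("floor sides n1",[(285,260),(405,250)],.006)
im=t["frame"];c=im[206:286,312:427];c=cv2.resize(c,None,fx=6.5,fy=6.5,interpolation=cv2.INTER_CUBIC);g=cv2.cvtColor(c,6);g=np.clip((g.astype(float)-30)*255/75,0,255).astype(np.uint8)
cv2.imwrite("pics/c4.png",g);print(g.shape)
```

```text
cover corners [[0.0395, -0.0594], [0.0388, -0.1159], [-0.0527, -0.116], [-0.0508, -0.0587]]
gold [[-0.058, -0.0877]]
tabs top centres [[0.064, 0.0912], [0.0636, 0.0024], [0.0617, -0.087]]
floor ends n2 [[0.0539, 0.089], [-0.0614, 0.0891]]
floor ends n1 [[0.052, -0.0012], [-0.0622, 0.0021]]
floor sides n2 [[0.0024, 0.1192], [-0.0006, 0.0587]]
floor sides n1 [[-0.0031, 0.029], [-0.005, -0.0309]]
(520, 748)
```

View pics/c4.png

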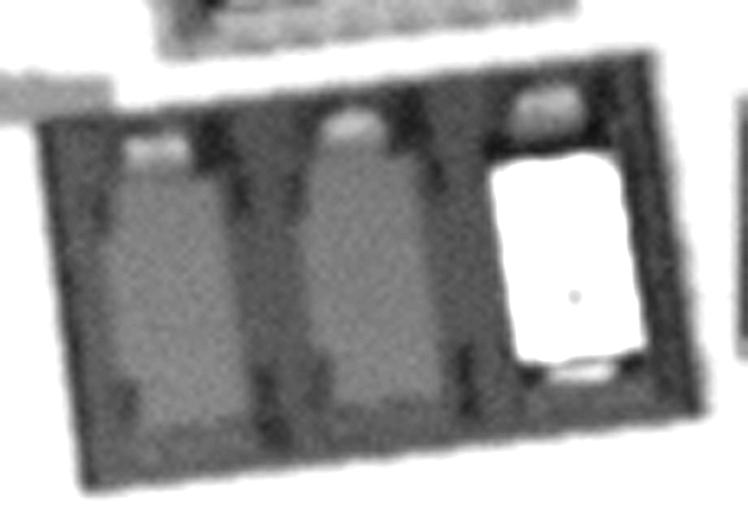

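```bash
cat >> h.py <<'E'
from scipy.spatial.transform import Rotation as Ro
from station import manip,command_gripper,planner,viewer,order,get_time,get_joints,get_ee_pos,get_tcp_rot,get_ft_force,get_finger_gap
SY=np.radians(-3.1); CY=np.radians(5.55); CO=np.array([.5186,-.2676,.006])
def frame(yaw,th):   # module axes as columns: x up-slope, y, z normal
    return (Ro.from_euler('z',yaw)*Ro.from_euler('y',-th)).as_matrix()
SGN=-1
def tool(M):  # tool x=-normal, tool y = SGN*module y
    x=-M[:,2];y=SGN*M[:,1]
    return Ro.from_matrix(np.c_[x,y,np.cross(x,y)]).as_euler('xyz')
STK=dict(battery=np.array([.594,.161,.0665]),blower=np.array([.603,.3485,.0655]))
def toe_pose(nest,xt,zt,th,gz=0.0,dy=0.,L=.06,yaw=CY):  # toe bottom corner in nest frame
    Mc=frame(CY,0);M=frame(yaw,th)
    p=CO+Mc@np.array([xt,(nest-1)*.09+dy,zt])+M@np.array([L,0,gz])
    return p,tool(M)
def shot(n,k):
    d=viewer.grab_frame(n);cv2.imwrite(f"pics/{n}{k}.png",d["frame"]);pickle.dump(d,open(f"{n}{k}.pkl","wb"));return d
E
python3 - <<'E'
import h; from h import *
print(get_tcp_rot(),get_joints())
for s in(1,-1):
    h.SGN=s
    M=frame(SY,np.radians(30))
    for k,c in STK.items():
        for p in(c+.12*M[:,2],c,c+.02*M[:,2]+np.array([-.12,0,.03])):
            q=planner.solve_ik(p,tool(M));print(s,k,p.round(3),None if q is None else np.round(q,2))
    for n in(1,2):
        for th in(20,5):
            q=planner.solve_ik(*toe_pose(n,-.05,.002,np.radians(th)));print(s,n,th,None if q is None else np.round(q,2))
t=load("top");print("can",on_z(t,[90,232],.15),"bar mid",on_z(t,[[189.6,217.6]],.223))
E
```

```text
[-1.6412463   1.56978458 -1.90301153] [ 1.21351193e+00  4.94095276e-01  1.34605061e+00 -2.63022130e-05
  1.30245819e+00 -9.55121790e-02]
1 battery [0.534 0.164 0.17 ] [ 0.31  0.3   1.99 -0.47  0.4  -0.81]
1 battery [0.594 0.161 0.066] [ 0.26  0.56  1.97 -0.94  0.19 -0.37]
1 battery [0.464 0.162 0.114] [ 0.36  0.37  2.2  -1.15  0.22 -0.07]
1 blower [0.543 0.352 0.169] [ 0.67  0.44  1.72 -0.58  0.65 -0.44]
1 blower [0.603 0.348 0.066] [ 0.6   0.65  1.7  -0.73  0.47 -0.31]
1 blower [0.473 0.349 0.113] [ 0.76  0.48  1.89 -0.8   0.53 -0.11]
1 1 20 [-0.73  0.61  1.87  0.57  0.49 -2.88]
1 1 5 [-0.6   0.66  1.68  0.08  0.74 -2.33]
1 2 20 [-0.59  0.58  2.    0.66  0.36 -2.85]
1 2 5 [-0.47  0.63  1.79  0.08  0.65 -2.2 ]
-1 battery [0.534 0.164 0.17 ] [ 0.31  0.3   1.99 -0.47  0.4   2.33]
-1 battery [0.594 0.161 0.066] [ 0.26  0.56  1.97 -0.94  0.19  2.78]
-1 battery [0.464 0.162 0.114] [ 0.36  0.37  2.2  -1.15  0.22  3.07]
-1 blower [0.543 0.352 0.169] [ 0.67  0.44  1.72 -0.58  0.65  2.7 ]
-1 blower [0.603 0.348 0.066] [ 0.6   0.65  1.7  -0.73  0.47  2.83]
-1 blower [0.473 0.349 0.113] [ 0.76  0.48  1.89 -0.8   0.53  3.04]
-1 1 20 [-0.73  0.61  1.87  0.57  0.49  0.26]
-1 1 5 [-0.6   0.66  1.68  0.08  0.74  0.81]
-1 2 20 [-0.59  0.58  2.    0.66  0.36  0.29]
-1 2 5 [-0.47  0.63  1.79  0.08  0.65  0.95]
can [[0.56963523 0.51198172 0.15      ]] bar mid [[0.59593555 0.219914   0.223     ]]
```

```bash
sed -i 's/^SGN=-1/SGN=1/' h.py
cat >> h.py <<'E'
def pick(k,gz=0.0):
    M=frame(SY,np.radians(30));r=tool(M);c=STK[k];n=M[:,2]
    command_gripper(.08)
    manip.movep(c+.13*n,r)
    manip.line_to(c+.035*n,.12)
    hit=manip.line_to(c+gz*n,.04,f_stop=6)
    print("approach hit",hit,((get_ee_pos()-c)@n).round(4),get_ft_force().round(1))
    command_gripper(.03,40); print("gap",get_finger_gap(),"t",get_time())
    return hit
def retreat(k):
    M=frame(SY,np.radians(30));n=M[:,2];ux=frame(SY,0)[:,0]
    p=get_ee_pos(); manip.line_to(p+.022*n,.06); print("lift F",get_ft_force().round(1))
    p=get_ee_pos()-.10*ux+np.array([0,0,.02]); manip.line_to(p,.12)
    print("gap",get_finger_gap(),"t",get_time())
E
python3 - <<'E'
from h import *
manip.movep([.36,.33,.33],get_tcp_rot())
pick("battery"); shot("scene",1); shot("top",1)
E
```

```text
approach hit False 0.0002 [ 0.2  0.3 -0. ]
gap 0.030421452044596217 t 5.2333
```

View pics/scene1.png

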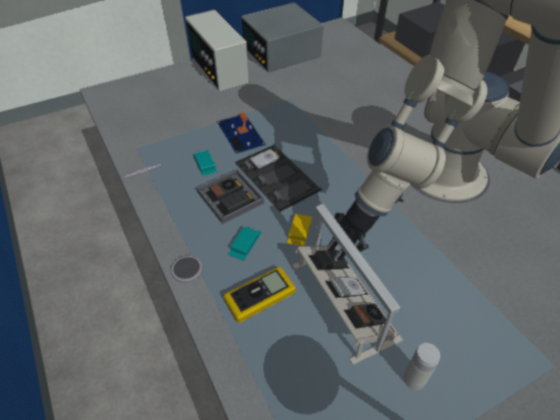

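Fingers closed to the commanded 30 mm with no contact, so nothing was grasped. I'll look closer, with the TCP projected into the picture.

```bash
cat >> h.py <<'E'
def proj(d,X):
    K=np.array([[d["fx"],0,d["cx"]],[0,d["fy"],d["cy"]],[0,0,1]])
    return cv2.projectPoints(np.atleast_2d(np.float64(X)),cv2.Rodrigues(d["R"])[0],d["t"],K,np.array([d["k1"],0,0,0]))[0][:,0]
E
python3 - <<'E'
from h import *
print(get_ee_pos(),get_finger_gap(),get_tcp_rot(),tool(frame(SY,np.radians(30))))
out=[]
for n,(x,y) in dict(scene=(300,200),top=(170,180)).items():
    d=pickle.load(open(n+"1.pkl","rb"));p=proj(d,np.array([get_ee_pos(),STK["battery"],STK["blower"]]));print(n,p.round(1).tolist())
    c=cv2.resize(d["frame"][y:y+100,x:x+90 if n=="top" else x+90],None,fx=4.4,fy=4.4,interpolation=cv2.INTER_CUBIC)
    for q in p: cv2.drawMarker(c,tuple(int(v) for v in (q-[x,y])*4.4+2),(0,0,255),0,12,1)
    out.append(np.clip(255*(c/255.)**.6,0,255).astype(np.uint8))
cv2.imwrite("pics/c5.png",np.hstack(out))
E
```

```text
[0.59400379 0.16096075 0.0664984 ] 0.029660893017363132 [-2.99449916e-05  1.04720606e+00 -5.41805516e-02] [ 6.93889390e-18  1.04719755e+00 -5.41052068e-02]
scene [[327.2, 261.6], [327.3, 261.6], [364.9, 316.9]]
top [[221.8, 224.2], [221.8, 224.2], [157.7, 222.2]]
```

View pics/c5.png

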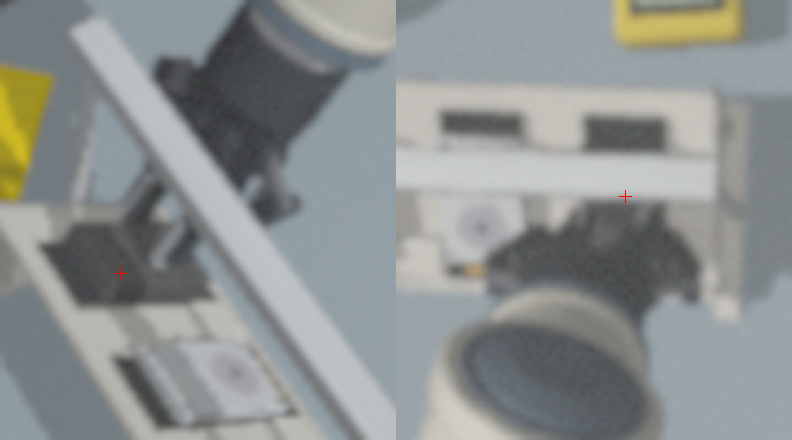

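Run:
```python
from h import *
M=frame(SY,np.radians(30));n=M[:,2];c=STK["battery"]
print(get_ft_force().round(2),get_finger_gap())
manip.line_to(c+.05*n,.08); print(get_finger_gap()); command_gripper(0.0); print(get_finger_gap())
h=manip.line_to(c+.003*n,.03,f_stop=3); print(h,((get_ee_pos()-c)@n).round(4),get_ft_force().round(2))
shot("scene",2);shot("top",2)
manip.line_to(c+.05*n,.08);print(get_time())
out=[]
for nm,(x,y) in dict(scene=(300,200),top=(170,180)).items():
    d=pickle.load(open(nm+"2.pkl","rb"))
    out.append(np.clip(255*(cv2.resize(d["frame"][y:y+100,x:x+90],None,fx=4.4,fy=4.4,interpolation=2)/255.)**.6,0,255).astype(np.uint8))
cv2.imwrite("pics/c6.png",np.hstack(out))
```

```text
[-0.46  0.36 -0.52] 0.029660893017363132
0.02986002374177872
-8.659976706552056e-05
False 0.0031 [-0.44 -0.79 -0.09]
9.0583
```

View pics/c6.png

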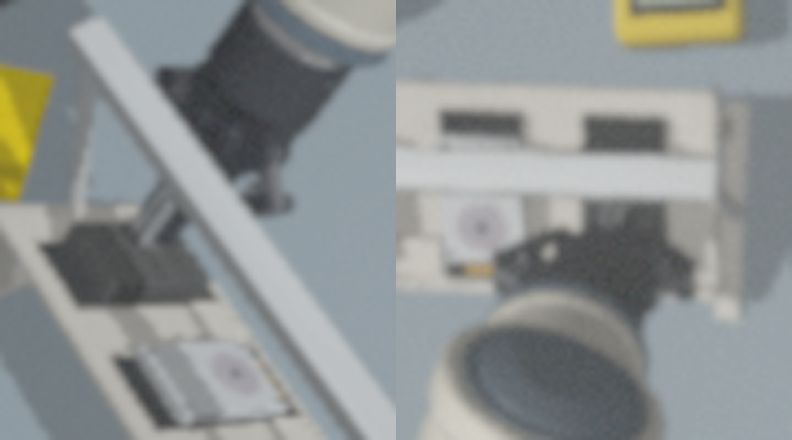

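Run:
```python
from h import *
M=frame(SY,np.radians(30));n=M[:,2];c=STK["battery"]
manip.line_to(c+.006*n,.1)
f0=get_ft_force()
h=manip.line_to(c-.03*n,.02,f_stop=3); print(h,((get_ee_pos()-c)@n).round(4),get_ee_pos().round(4),(get_ft_force()-f0).round(2))
manip.line_to(c+.05*n,.1);print(get_time())
```

```text
True -0.0076 [0.5978 0.1608 0.0599] [-3.02 -0.13 11.19]
11.2583
```

Run:
```python
from h import *
M=frame(SY,np.radians(30));n=M[:,2];c=STK["battery"]
e=get_ee_pos();print(e.round(4),get_tcp_rot().round(3))
out=[]
for nm,(x,y) in dict(scene=(300,190),top=(180,190)).items():
    d=shot(nm,3);X=np.array([e,e+.019*n,e+.1*n,c+.024*n,[0,0,0]]);p=proj(d,X);print(nm,p.round(1).tolist())
    cc=np.clip(255*(cv2.resize(d["frame"][y:y+80,x:x+65],None,fx=6,fy=6,interpolation=2)/255.)**.6,0,255).astype(np.uint8)
    for i,q in enumerate(p[:4]): cv2.drawMarker(cc,tuple(int(v) for v in (q-[x,y]+.5)*6),[(0,0,255),(0,255,0),(255,0,0),(0,255,255)][i],0,10,1)
    out.append(cc)
cv2.imwrite("pics/c7.png",np.hstack(out))
```

```text
[0.5692 0.1623 0.1094] [-1.000e-03  1.048e+00 -5.500e-02]
scene [[336.4, 249.2], [340.0, 244.3], [356.0, 222.5], [331.6, 255.7], [444.5, 172.4]]
top [[219.0, 231.5], [217.9, 234.5], [212.7, 248.0], [220.4, 227.7], [281.4, 430.7]]
```

View pics/c7.png

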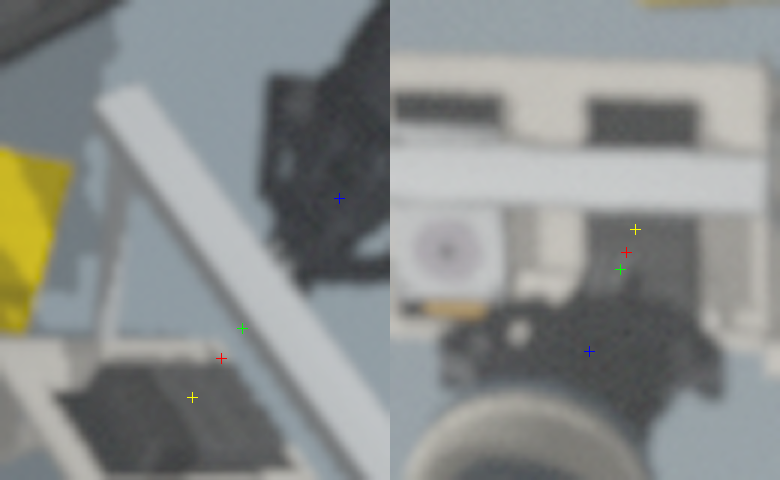

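Run:
```python
from h import *
def L(n,k): return cv2.GaussianBlur(pickle.load(open(f"{n}{k}.pkl","rb"))["frame"],(3,3),0).astype(int)
D=np.abs(L("top",3)-L("top",0)).sum(2); print("top rows 224-242, cols 208-232")
for r in range(222,243): print(r,' '.join(f"{v:3d}" for v in D[r,208:233]))
D=np.abs(L("scene",2)-L("scene",0)).sum(2); print("scene2 rows 244-270 cols 318-345")
for r in range(246,266): print(r,' '.join(f"{v:3d}" for v in D[r,318:346]))
e=STK["battery"];n=frame(SY,np.radians(30))[:,2];s=load("scene");t=load("top")
p3=np.array([.5692,.1623,.1094])
for o in(0,.02,.0316): print(o,"top3",proj(t,p3+o*n).round(1),proj(t,p3+[0,0,o/.866]).round(1),"scene2",proj(s,e+(.0031+o)*n).round(1),proj(s,e+.0031*n+[0,0,o/.866]).round(1))
```

```text
top rows 224-242, cols 208-232
222  17  21  20  20  21  22  22  21  23  23  24  22  21  21  20  21  19  21  19  19  19  20  22  22  20
223  19  20  19  18  19  23  21  21  20  21  21  21  18  18  17  17  17  16  17  18  19  21  21  21  20
224  18  20  19  16  17  17  15  16  15  15  15  15  12  14  15  15  14  14  13  16  19  17  17  18  18
225  20  21  18  16  13  11  12  10  12  12  10   9   8  11  11  12  11   9   7  10  15  15  15  15  14
226  20  20  18  14  11   9   9   8   8   7   6   8   7   6   5   5   7   8   4   6  12  13  11  11  11
227  18  19  16  13   9   5   6   7   5   5   5   8   8   4   3   3   4   6   6   7   9   6   7  10  11
228  18  19  15  13   8   5   3   6   5   3   3   4   5   5   6   5   5   5   6   6   9   5   3   9  13
229  17  20  19  16  12   6   4   3   4   2   3   0   1   7  10   9   6   5   5   5   5   6   6   9  13
230  16  19  19  16  15   7   4   3   2   3   3   2   3   7   7   7   5   4   5   4   5   7   6  10  13
231  19  17  16  14  13   9   6   7   6   7   8   9   7   7   5   5   5   4   4   5   2   5   7   8  10
232  19  18  15  13  12  10  
[... 3009 characters left out ...]
 2   4   1   2   2   1   2   4   3   2   0   2   1   1   3   3   1   1   2   3   2   1   1   0   0   2   0   0
263   2   4   2   4   4   2   3   2   2   1   2   1   0   1   2   2   2   1   1   2   2   2   2   2   0   1   1   0
264   4   2   1   3   4   3   1   1   2   4   3   1   0   2   1   1   1   0   1   3   3   3   2   1   3   4   2   2
265   1   1   3   1   0   2   1   0   2   3   1   0   0   3   2   0   0   2   2   1   0   0   0   0   2   5   4   2
0 top3 [[219.  231.5]] [[219.  231.5]] scene2 [[327.8 260.9]] [[327.8 260.9]]
0.02 top3 [[217.8 234.6]] [[217.7 230.8]] scene2 [[331.5 255.9]] [[328.5 256. ]]
0.0316 top3 [[217.1 236.5]] [[216.9 230.4]] scene2 [[333.6 253. ]] [[328.8 253. ]]
```

Run:
```python
from h import *
M=frame(SY,np.radians(30));n=M[:,2]
manip.line_to(get_ee_pos()+.06*n+np.array([-.05,0,0]),.15)
r=tool(frame(0.,0.))
manip.movep([.42,.0,.08],r)
f0=get_ft_force()
h=manip.line_to([.42,.0,-.045],.03,f_stop=3);print(h,get_ee_pos().round(4),(get_ft_force()-f0).round(2))
manip.line_to([.42,.0,.08],.2);print(get_time())
```

```text
True [ 0.4201 -0.     -0.0271] [-0.45 -0.74  8.64]
16.9333<sys>:0: UserWarning: Gimbal lock detected. Setting third angle to zero since it is not possible to uniquely determine all angles.
```

Bench touch gives contact at reported z = -27 mm. So the real finger tips lie about 26.5 mm behind the reported TCP. The battery-top touch agrees to within 5 mm, with the face a little lower than I measured. I'll apply both corrections.

```bash
cat >> h.py <<'E'
GZ=-.0249
for _k in STK: STK[_k]=STK[_k]-np.array([0,0,.0059])
E
python3 - <<'E'
from h import *
pick("battery",GZ)
E
```

```text
approach hit False -0.0247 [-0.2  0.1 -0.1]
gap 0.05288757824607605 t 21.55
```

```bash
cat >> h.py <<'E'
def hover(nest,th=18):
    p=get_ee_pos();manip.line_to(p+[-.01,0,.09],.2)
    q,r=toe_pose(nest,-.046,.10,np.radians(th),GZ);manip.movep(q,r)
    q,r=toe_pose(nest,-.046,.03,np.radians(th),GZ);manip.line_to(q,.12)
    print("hover gap",get_finger_gap(),"t",get_time())
E
python3 - <<'E'
from h import *
retreat("battery"); hover(1)
M=frame(CY,np.radians(18));p,_=toe_pose(1,-.046,.03,np.radians(18),0)
B=lambda l:p+M@np.array(l)
out=[]
for nm,(x,y) in dict(scene=(230,130),top=(310,195)).items():
    d=shot(nm,4);X=np.array([B([a,b,.005]) for a in(-.06,.06) for b in(-.027,.027)]);q=proj(d,X);print(nm,q.round(1).tolist())
    cc=np.clip(255*(cv2.resize(d["frame"][y:y+90,x:x+110],None,fx=3.6*1,fy=3.6,interpolation=2)/255.)**.6,0,255).astype(np.uint8)
    for v in q: cv2.drawMarker(cc,tuple(int(z) for z in (v-[x,y]+.5)*3.6),(0,0,255),0,8,1)
    out.append(cc)
cv2.imwrite("pics/c8.png",np.hstack(out))
E
```

```text
lift F [ 0.2  0.6 -2.8]Traceback (most recent call last):
  File "<stdin>", line 2, in <module>
  File "h.py", line 46, in retreat
    p=get_ee_pos()-.10*ux+np.array([0,0,.02]); manip.line_to(p,.12)
                                               ~~~~~~~~~~~~~^^^^^^^
station.PlanningError: the arm cannot follow that straight line within its joint ranges
```

Run:
```python
from h import *
p0=get_ee_pos();ux=frame(SY,0)[:,0];print(p0.round(4),get_joints().round(3))
for th in(30,25,20,15):
  for yw in(-3.1,5,12):
    l=[]
    for d in(.04,.07,.1):
        # keep real module centre path: centre c = p0 + tool axis offset
        M0=frame(SY,np.radians(30));c=p0-M0@[0,0,GZ]; M=frame(np.radians(yw),np.radians(30+(th-30)*d/.1)); p=c-d*ux+[0,0,.3*d]+M@[0,0,GZ]
        q=planner.solve_ik(p,tool(M)); l.append(None if q is None else (np.round(q[4],2),np.round(q[3],2),np.round(q[5],2)))
    print(th,yw,l)
```

```text
[0.5954 0.1609 0.0583] [ 0.257  0.578  1.968 -1.029  0.18  -0.277]
30 -3.1 [(np.float64(0.18), np.float64(-1.19), np.float64(-0.09)), None, None]
30 5 [None, None, None]
30 12 [None, None, None]
25 -3.1 [(np.float64(0.2), np.float64(-0.86), np.float64(-0.42)), (np.float64(0.23), np.float64(-0.75), np.float64(-0.52)), (np.float64(0.26), np.float64(-0.65), np.float64(-0.6))]
25 5 [(np.float64(0.12), np.float64(-0.58), np.float64(-0.87)), (np.float64(0.15), np.float64(-0.48), np.float64(-0.95)), (np.float64(0.19), np.float64(-0.41), np.float64(-1.0))]
25 12 [None, (np.float64(0.12), np.float64(0.04), np.float64(-1.62)), (np.float64(0.16), np.float64(-0.02), np.float64(-1.54))]
20 -3.1 [(np.float64(0.24), np.float64(-0.62), np.float64(-0.67)), (np.float64(0.31), np.float64(-0.44), np.float64(-0.84)), (np.float64(0.38), np.float64(-0.32), np.float64(-0.94))]
20 5 [(np.float64(0.18), np.float64(-0.34), np.float64(-1.11)), (np.float64(0.26), np.float64(-0.23), np.float64(-1.21)), (np.float64(0.34), np.float64(-0.17), np.float64(-1.25))]
20 12 [(np.float64(0.16), np.float64(0.08), np.float64(-1.68)), (np.float64(0.24), np.float64(0.02), np.float64(-1.6)), (np.float64(0.32), np.float64(-0.01), np.float64(-1.55))]
15 -3.1 [(np.float64(0.29), np.float64(-0.46), np.float64(-0.83)), (np.float64(0.4), np.float64(-0.28), np.float64(-1.01)), (np.float64(0.51), np.float64(-0.17), np.float64(-1.11))]
15 5 [(np.float64(0.24), np.float64(-0.23), np.float64(-1.23)), (np.float64(0.36), np.float64(-0.13), np.float64(-1.31)), (np.float64(0.49), np.float64(-0.09), np.float64(-1.34))]
15 12 [(np.float64(0.23), np.float64(0.05), np.float64(-1.65)), (np.float64(0.35), np.float64(0.01), np.float64(-1.59)), (np.float64(0.48), np.float64(-0.0), np.float64(-1.56))]
```

```bash
cat >> h.py <<'E'
def retreat2():
    ux=frame(SY,0)[:,0];M0=frame(SY,np.radians(30));c=get_ee_pos()-M0@[0,0,GZ];M=frame(SY,np.radians(20))
    manip.line_to(c-.1*ux+[0,0,.03]+M@[0,0,GZ],.12,rotation=tool(M));print("gap",get_finger_gap(),get_time())
def look(nest,k,th,toe):
    M=frame(CY,np.radians(th));p,_=toe_pose(nest,*toe,np.radians(th),0);out=[]
    for nm,(x,y) in dict(scene=(230,130),top=(310,195)).items():
        d=shot(nm,k);X=np.array([p+M@np.array([a,b,.005]) for a in(-.06,.06) for b in(-.027,.027)]);q=proj(d,X);print(nm,q.round(1).tolist())
        cc=np.clip(255*(cv2.resize(d["frame"][y:y+90,x:x+110],None,fx=3.6,fy=3.6,interpolation=2)/255.)**.6,0,255).astype(np.uint8)
        for v in q: cv2.drawMarker(cc,tuple(int(z) for z in (v-[x,y]+.5)*3.6),(0,0,255),0,8,1)
        out.append(cc)
    cv2.imwrite(f"pics/c{k}.png",np.hstack(out))
E
python3 - <<'E'
from h import *
retreat2(); hover(1); look(1,4,18,(-.046,.03))
E
```

```text
gap 0.05320294215190614 23.2333
hover gap 0.05305335840210412 t 26.2
scene [[284.1, 158.0], [293.1, 166.6], [256.2, 162.5], [265.0, 171.7]]
top [[382.2, 263.7], [363.6, 265.9], [379.1, 223.3], [360.3, 225.4]]
```

View pics/c4.png

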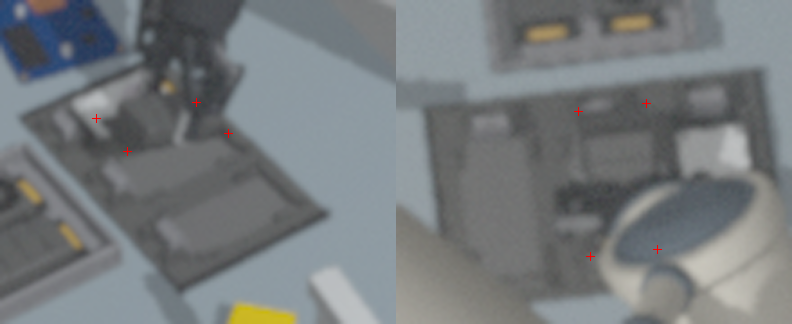

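The hover view agrees with the prediction: housing far edge at crop (617,135), predicted about (616,132). I'll lower it by feel.

```bash
cat >> h.py <<'E'
def nestc(nest,p,th,gz=None):  # toe coords in nest frame from reported TCP
    M=frame(CY,np.radians(th));return frame(CY,0).T@(p-M@[.06,0,GZ]-CO)-[0,(nest-1)*.09,0]
def lower(nest,th=18,xt=-.046):
    q,_=toe_pose(nest,xt,-.008,np.radians(th),GZ);f0=get_ft_force()
    h=manip.line_to(q,.025,f_stop=3);print("floor",h,nestc(nest,get_ee_pos(),th).round(4),(get_ft_force()-f0).round(1),get_time())
E
python3 - <<'E'
from h import *
lower(1)
E
```

```text
floor True [-0.0458  0.     -0.0003] [1.9 0.6 8.3] 27.4
```

```bash
cat >> h.py <<'E'
def slide(nest,th=18,z=.0008):
    q,_=toe_pose(nest,-.046,z,np.radians(th),GZ);manip.line_to(q,.03);f0=get_ft_force()
    q,_=toe_pose(nest,-.068,z,np.radians(th),GZ)
    h=manip.line_to(q,.02,f_stop=4);print("wall",h,nestc(nest,get_ee_pos(),th).round(4),(get_ft_force()-f0).round(1),get_time())
E
python3 - <<'E'
from h import *
slide(1)
E
```

```text
wall True [-0.0592 -0.0001  0.0009] [5.4 1.4 1.6] 28.3583
```

```bash
cat >> h.py <<'E'
def tiltdown(nest,th=5,xt=-.0598):
    q,r=toe_pose(nest,xt,.0008,np.radians(th),GZ);f0=get_ft_force()
    h=manip.line_to(q,.02,rotation=r,f_stop=4);R=Ro.from_euler('xyz',get_tcp_rot()).as_matrix()
    print("tilt",h,np.degrees(np.arccos(-R[2,0])).round(2),(get_ft_force()-f0).round(1),get_time())
E
python3 - <<'E'
from h import *
tiltdown(1)
E
```

```text
tilt True 14.94 [-6.3 -2.5 -1.5] 28.7083
```

Run:
```python
from h import *
print(get_ft_force().round(1)); tiltdown(1); print(get_ft_force().round(1),get_finger_gap())
```

```text
[-0.5 -0.3 -2.7]
tilt True 14.51 [ 1.5 -0.8  0.7] 28.9167
[ 1.  -1.1 -2. ] 0.053083295981036525
```

```bash
sed -i 's/manip.line_to(q,.02,rotation=r,f_stop=4)/manip.line_to(q,.012,rotation=r,f_stop=8)/' h.py
python3 - <<'E'
from h import *
tiltdown(1); print(get_ft_force().round(1),get_finger_gap())
E
```

```text
tilt False 5.01 [-0.4  3.6  0.1] 29.925
[ 0.6  2.5 -1.8] 0.0532654154468539
```

```bash
cat >> h.py <<'E'
DEL=.0265
def rel():
    command_gripper(.068); n=frame(CY,np.radians(5))[:,2]; manip.line_to(get_ee_pos()+.05*n,.15); print("released",get_ft_force().round(1),get_time())
def press(nest,hgt,fs=12,x=.034):
    M=frame(CY,np.radians(1));r=tool(M);P=lambda z:CO+frame(CY,0)@[x,(nest-1)*.09,z]+M@[0,0,-DEL]
    command_gripper(0.0); manip.line_to(P(hgt+.030),.12,rotation=r);manip.line_to(P(hgt+.013),.1);f0=get_ft_force()
    h=manip.line_to(P(hgt-.001),.008,f_stop=fs)
    print("press",h,"top z",(frame(CY,0).T@(get_ee_pos()-M@[0,0,-DEL]-CO))[2].round(4),"want",hgt,(get_ft_force()-f0).round(1),get_time())
    return h
E
python3 - <<'E'
from h import *
rel(); press(1,.024)
E
```

```text
released [ 0.5 -0.4 -0.1] 30.7083
press True top z 0.0308 want 0.024 [-2.6  1.5 11.6] 33.0917
```

```bash
cat >> h.py <<'E'
def press2(nest,hgt,z0,fs,x=.039):
    M=frame(CY,np.radians(1));P=lambda z,x=x:CO+frame(CY,0)@[x,(nest-1)*.09,z]+M@[0,0,-DEL]
    manip.line_to(P(z0),.05);f0=get_ft_force();h=manip.line_to(P(hgt-.001),.008,f_stop=fs)
    print("press",h,"top z",(frame(CY,0).T@(get_ee_pos()-M@[0,0,-DEL]-CO))[2].round(4),(get_ft_force()-f0).round(1),f0.round(1),get_time())
E
python3 - <<'E'
from h import *
press2(1,.024,.035,14)
E
```

```text
press True top z 0.0308 [-2.2  0.3 11.7] [-0.2  0.4 -0.9] 34.1333
```

Run:
```python
from h import *
press2(1,.024,.033,16.5,x=.040)
```

```text
press False top z 0.0235 [-2.7  1.3 11.7] [-0.2  0.3 -1.2] 35.7833
```

```bash
cat >> h.py <<'E'
CO=CO+np.array([0,.001,0])
E
python3 - <<'E'
from h import *
p=get_ee_pos();manip.line_to(p+[0,0,.03],.1);manip.line_to(p+[-.06,0,.28],.3)
r=tool(frame(SY,np.radians(20)));manip.movep([.42,.28,.34],r)
print(get_time());pick("blower",GZ)
E
```

```text
39.25
approach hit False -0.0247 [-0.3 -0.1  1.4]
gap 0.053263900032669446 t 43.8417
```

Run:
```python
from h import *
n=frame(SY,np.radians(30))[:,2]
manip.line_to(get_ee_pos()+.022*n,.06); print("lift",get_ft_force().round(1))
retreat2(); manip.line_to(get_ee_pos()+[-.02,0,.12],.25)
manip.movep([.44,.02,.27],tool(frame(0.,np.radians(18))))
q,r=toe_pose(2,-.046,.03,np.radians(18),GZ);manip.movep(q+[0,0,.03],r)
lower(2); slide(2)
print(get_finger_gap())
```

```text
lift [-0.4  0.5 -1.5]
gap 0.05269983689662998 45.4167
floor True [-0.0456  0.     -0.0012] [1.6 1.3 6.4] 50.625
wall True [-0.0608 -0.0002  0.0009] [3.  2.7 0.3] 51.625
0.05319842212465484
```

```bash
sed -i 's/q,r=toe_pose(nest,xt,.0008,/q,r=toe_pose(nest,xt,z,/; s/def tiltdown(nest,th=5,xt=-.0598)/def tiltdown(nest,th=5,xt=-.0598,z=.0008)/' h.py
python3 - <<'E'
from h import *
# ease off the wall first so that the stop is not tripped by its release
q,r=toe_pose(2,-.0603,.0004,np.radians(18),GZ);manip.line_to(q,.03)
print(get_ft_force().round(1));tiltdown(2,xt=-.0615,z=0.);print(get_ft_force().round(1))
E
```

```text
[-0.3  0.5 -1.6]
tilt False 5.0 [-1.9 -1.2  2.7] 53.3083
[-2.3 -0.8  1.1]
```

Run:
```python
from h import *
rel(); press(2,.020,13.5,x=.040)
```

```text
released [-0.5 -0.3  0.1] 54.0917
press True top z 0.0269 want 0.02 [-1.5  1.1 12.8] 56.5333
```

Run:
```python
from h import *
press2(2,.020,.029,16.5,x=.040)
```

```text
press True top z 0.0267 [-1.5  0.6 12. ] [0.1 0.4 0.2] 57.3583
```

Run:
```python
from h import *
press2(2,.020,.0285,18.5,x=.042)
```

```text
press True top z 0.0261 [-0.2  0.6  0.4] [-0.4 -0.2 -0.1] 58.15
```

Run:
```python
from h import *
press2(2,.0210,.0255,4,x=.042)
```

```text
press False top z 0.02 [-0.1 -0.8 -0.3] [ 0.2  0.5 -0.1] 59.2333
```

Run:
```python
from h import *
p=get_ee_pos();manip.line_to(p+[0,0,.05],.15);manip.line_to(p+[-.06,0,.26],.3)
manip.movep([.36,.10,.34],get_tcp_rot());print(get_time())
a=shot("scene",9)["frame"];b=shot("top",9)["frame"]
g=lambda c,x,y,w,h:np.clip(255*(cv2.resize(c[y:y+h,x:x+w],(390,int(390*h/w)),interpolation=2)/255.)**.6,0,255).astype(np.uint8)
u=np.hstack([g(b,310,200,120,92),g(a,225,135,120,92)]);v=np.hstack([g(b,130,185,130,90),g(a,285,235,130,90)])
cv2.imwrite("pics/c9.png",np.vstack([u,v]))
```

```text
61.7833
```

View pics/c9.png

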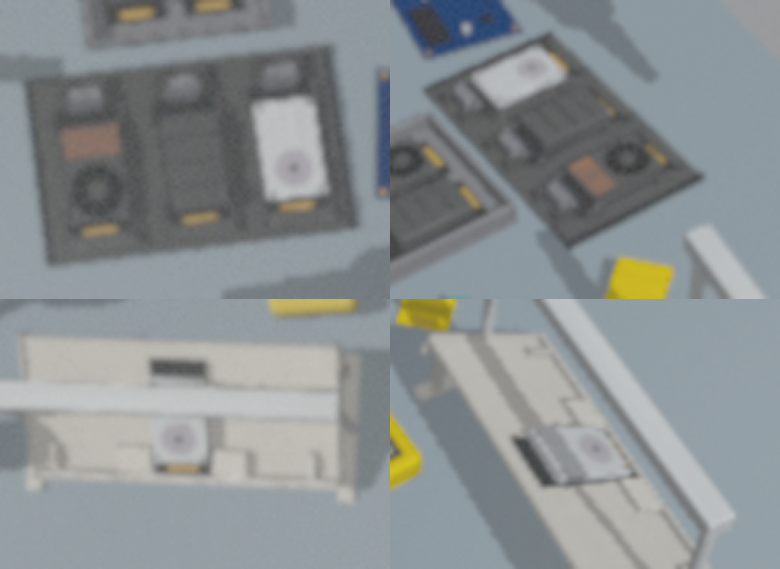

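The final picture shows blower, battery and drive flat in the three nests (crop 95,165 / 195,165 / 290,150). The duplicate drive is still on the stand, and everything else in view is untouched.

Run:
```python
from h import *
order.sign_off();print(get_time(),get_ft_force().round(1))
```

```text
the job is handed in; nothing more can be done
the job is handed in; nothing more can be done
```

The service kit is complete and handed in at about 62 s. The battery went into nest_1 and the blower into nest_2. drive_2 was already in nest_0, and the duplicate drive stayed on the stand.

**Last checks:**
- **Picture:** in both cameras all three modules look flat, latches visible behind them. The crops show the drive still on the stand. I did not check the parts of the bench outside those crops.
- **Battery:** the push went all the way down, to within 0.5 mm of a flat top.
- **Blower:** after the snap, a light probe reached flat-top height (20 mm) without meeting any resistance.

**What failed or disagreed:**
- **First grasp:** it closed on nothing. The real fingertips sat about 26.5 mm behind the reported tool point, shown by touching the bench. A touch on the battery top put the stand's face about 5 mm lower than my camera estimate. I corrected for both.
- **Straight retreat:** the first retreat from the stand was refused because of joint limits. I retreated with less tilt instead.
- **Pressing force:** it took more than the stated 5 to 11 N. The presses stopped by 12 and 14 N (battery) and 13.5 and 16.5 N (blower) did not latch. The ones that did had limits of 16.5 N (battery) and 18.5 N (blower).

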